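Hang the paddle board in front of the slim board on one hook

TASK

Take the paddle-shaped serving board out of the board rack and hang it by its slot on the rail hook that already carries the slim board, in front of it, then push the pair gently back along the hook until they sit snug against its back plate, to leave room for the next. The slim board must stay hanging on the hook, and nothing may be pressed hard against it; leave the other board standing in the rack.

Things in the scene. Friction and masses are not known exactly. Their poses are not given: they have to be found in the camera images.
- paddle_board: wooden paddle-shaped serving board to be hung, upright in the rack, handle up, about 170 g. 12 mm thick along its x (both faces alike), 200 mm tall. Blade 116 mm wide from 0 to 130 mm up, then a straight handle 60 mm wide up to 200 mm, with a slot right through along x: 19.5 mm wide, 160 to 186 mm up. Origin: middle of the bottom edge; y across the width, z up
- paddle_eye (a point): middle of the upper edge of the paddle board's slot (board x=0, y=0, z=186 mm); this edge rests on the hook when the board hangs
- slim_board: slim wooden board that already hangs on the hook, about 160 g. 12 mm thick along its x, 220 mm tall; blade 88 mm wide up to 140 mm, handle 42 mm wide above, slot 32 mm wide from 188 to 210 mm up. Origin: middle of the bottom edge; y across, z up. It hangs loosely, 6 to 18 mm in front of the hook's back plate, and slides along the hook at a push of about 1 N
- slim_eye (a point): middle of the upper edge of the slim board's slot (board z=210 mm); it rests on the hook. The hook itself is not tracked: its middle line lies up to 7 mm to either side of this point along the stand's y, so it has to be seen or felt for. The paddle board's slot has only 1.75 mm of room on each side of the hook
- stand: fixed steel utensil-rail stand. Origin on the table under the rail; front is its -x side, y along the rail, z up. Flat rail 386 mm long, top at z=285 mm; posts at y=+-192 mm; a small ladle (y=152 mm) and a scoop (y=-152 mm) hang at its ends and belong to it. One flat-strip hook is clipped on within 40 mm of the rail's middle, pointing to -x, parallel to the stand's x
- rail_mid (a point): point of the stand at x=-6, y=0, z=250 mm; axes as the stand's. It gives the depth and height of the rigid hook (not its y): the 28 mm wide back plate's front face is at this x, the top of the level strip (16 mm wide, 4 mm thick) at this z. The strip runs 48 mm out to -x; its last 4 mm is an upturned lip, 16 mm wide, rising 14 mm above the strip's top
- arched_board: plain board with an arched top, 116 mm wide, 120 mm tall, 12 mm thick, no handle and no slot; stands in the other place of the rack, leave it there. Origin: middle of the bottom edge
- board_rack: fixed rack, base 150 x 120 x 12 mm with eight steel pins standing up to 68 mm above the table; two places at x=-35 and +35 mm, each holding one board on edge between pins (about 1.5 mm play on each side); the boards' feet are 12 mm above the table. Origin on the table under its middle
Things that resemble listed ones, but are neither listed nor needed, are in the scene too. What is meant by the board_rack is not green, and is the larger of those in its own colour.

How it is judged:
By the outcome, as a careful person would: the job done as asked, in the order asked, and still so for the second after the job is handed in, with the robot touching nothing.
It also fails if it takes over 64 s, if anything falls off the work surface, if the arm or the gripper's body presses on something with over 40 N, if the wrist force passes 120 N, or if a joint passes its speed limit or range.

ROBOT

A 6-joint arm with a two-finger parallel gripper is mounted at the origin on the work surface. World frame = base frame: x ahead of the robot, y to its left, z up, the work surface at z = 0. Lengths are in m, angles in rad, forces in N, time in s.
With the tool pointing down it reaches from about 0.225 to 0.875 m from the base axis. Payload 3.4 kg.
Tool frame: the origin (TCP) lies on the centre line of the jaws, within the pads' length; the fingertips stand 17 mm ahead of it and the grasp point (between the pads) lies 2 mm behind it (nose_length is the distance from the TCP to the fingertips, in m); z points along the fingers, y is the line along which they close (so a half turn about z gives the same grasp; the last joint's range is limited). The gripper opens to 85 mm and grips with 20 to 120 N. Pads are 22 mm wide; open, the fingers measure 114 mm over their backs; the gripper's body (76 mm by 85 mm) begins 54 mm behind the grasp point. The pads swing forward as they close: fully open they stand 13 mm farther back than shut.
Start: joints at [-1.326, 0.276, 1.505, -0, 1.361, -0.121], TCP at [0.206, -0.537, 0.248] pointing down, gripper open.
Joint ranges: [-2.89, 2.89], [-0.75, 2.08], [0.22, 2.7], [-1.18, 4.32], [0.11, 2.71], [-2.7, 2.7]. Speed limits (rad/s): [2.57, 2.57, 3.14, 3.14, 3.14, 3.14].

INTERFACE

Orientations are given as a unit quaternion [w, x, y, z].
In Python, from rig import get_state, get_image, sign_off, find_in, place_of, nose_length gives the robot as it stands.
- The arm moves only by the tool apply_moves, never from a script. Its argument "deltas" is one flat list of numbers, 5 for each row, row after row: the finger opening in mm, from 0 to 85.4, then the shift along the tool's x, y, z in mm, then the turn about the tool's z in degrees. A call has 1 to 12 rows; each row is the pose to reach, as a shift and turn from the pose commanded when the call began, along the tool's axes at that moment; what a row does not reach only later rows make up. A row lasts 1/12 s, in which the tool goes at most 41.7 mm and 7.16 degrees, less where a joint would pass 70% of its speed; a pose out of reach is approached as far as the arm can. A call with a gripper value outside its range is refused whole. The fingers move at their own pace and stop on an object; "squeeze" is the grip in N (left out, the last holds). Time passes only in rows, so rows that repeat a pose let the fingers close. It gives the time, the measured TCP pose, the force, the opening and the grip force at its end, in the units of the state.
- get_state(): the state, without advancing time (a new reading comes with each control period).
- get_image(name): name is "scene" or "top"; returns a dict with "frame" (384x512x3 uint8, red, green, blue), "K" (3x3 intrinsics, pixels), "position" and "orientation" of the camera in the world. Camera axes: x right, y down, z forward; pixel columns grow to the right and rows downward; lengths in m; the calibration is good to about 2 mm. A picture is of the moment at which its call begins. There is no depth.
- sign_off(): hands the job in; it is judged then, once.
Trained networks look in a picture, given as the dict that the camera call returned (one of the last four; its "shot" number tells which), for a name from the list of things; names that differ only in an ending like _2 or _b are one class to them, and where a whole thing is asked for, a point or a joint stands for the part that bears it (a point fixed in the world has none). Each returns a list of dicts, best first, with "score" (0 to 1); they miss things now and then, are a little off and sometimes report something else, mostly with a low value. They report only what shows in the picture. A call takes as long as a camera call. They do not tell look-alikes from the thing itself.
- find_in(query, picture): "point" ([column, row] in pixels, amid what is visible of it).
- place_of(query, picture): "point" ([column, row] in pixels: a listed point, or the origin of a listed thing).
The state is a dict: "clock": time; "qpos": joint angles; "qd": joint speeds; "effort": joint torques, N m; "position": TCP position; "ee_rot": TCP orientation; "contact_force": force on the tool from outside, world axes, zero at the start; "moment": the same for the moment, N m; "width": finger opening in m; "gripper_force": force on a finger pad.
Only numpy, scipy, OpenCV 4.12 (cv2) and the standard library are available. Lean on these libraries where they do the work, as an engineer would, in place of code of your own. Each camera call takes 0.05 s, during which the arm holds its last target. There are 200 camera calls.

## Working session

There is one attempt and no reset: what is moved stays moved. The work goes in short steps, Python scripts to look and compute and a tool call to move; the robot and the scene stay as the last step left them, time stands still between calls to the robot, and variables do not carry over. Pictures are saved under pics/ and viewed, at most 10 in all, crops included, and the job is handed in when it is done.

Besides the shell and the picture viewer there is one more tool, called after "Emit:" as name(argument=value, ...) on one line, values as JSON. apply_moves: Moves the arm, as the interface text tells. Its arguments: {"type":"object","properties":{"deltas":{"type":"array"},"squeeze":{"type":"number"}},"required":["deltas"]}

```bash
ls; mkdir -p pics
python3 - <<'E'
from rig import *
import cv2
s=get_state(); print({k:(v if not hasattr(v,'tolist') else v.tolist()) for k,v in s.items()}, nose_length)
P={n:get_image(n) for n in("scene","top")}
for n,p in P.items():
    cv2.imwrite(f"pics/{n}0.png",p["frame"][:,:,::-1]); print(n,p["K"],p["position"],p["orientation"])
    for q in ["paddle_board","paddle_eye","slim_board","slim_eye","stand","rail_mid","arched_board","board_rack"]:
        print(q,[( [round(float(v)) for v in d["point"]],round(d["score"],2)) for d in place_of(q,p)[:4]], [( [round(float(v)) for v in d["point"]],round(d["score"],2)) for d in find_in(q,p)[:4]])
a=cv2.hconcat([P["scene"]["frame"],P["top"]["frame"]])[:,:,::-1]
E
```

```text
pics
{'clock': 0.0, 'qpos': [-1.326022265096836, 0.27659403258930293, 1.5061921101592288, -2.0987253922881132e-05, 1.3606946322948639, -0.1209861923979111], 'qd': [-0.0007876386346071683, -0.0002613450534511834, 0.0005258095716853471, 0.0022628828395525402, -0.0003194921791711275, 0.0016544810796963836], 'effort': [-0.0003066897716053063, -41.67771577835083, -24.58081305027008, -0.00010237127071377472, 0.010902786743827164, 5.828609488389702e-06], 'position': [0.205521435406755, -0.5364527000129745, 0.24741673857294819], 'ee_rot': [-0.0009416182063720997, 0.983323147006479, 0.18186450232411883, -6.86354749834116e-05], 'contact_force': [1.0495734182909437, -0.272918080576998, 0.3143182917419555], 'moment': [0.011596964442159144, 0.04958657061710276, -0.03345843552870289], 'gripper_force': 0.0, 'width': 0.0853487997087192} 0.017
scene [[478.9073348    0.         250.56302426]
 [  0.         478.9073348  188.94939039]
 [  0.           0.           1.        ]] [1.04204118 0.30340918 1.24490945] [-0.15398524  0.52913813  0.79955024 -0.23879029]
paddle_board [([262, 261], 0.93)] [([266, 2
[... 523 characters left out ...]
 0.         477.04417333 194.9194006 ]
 [  0.           0.           1.        ]] [0.31174422 0.03384435 1.39493016] [-0.01748908  0.70858306 -0.70524317  0.01537071]
paddle_board [([223, 144], 0.9)] [([220, 138], 0.89)]
paddle_eye [([223, 136], 0.6)] [([221, 139], 0.56)]
slim_board [([370, 148], 0.59)] [([378, 146], 0.85)]
slim_eye [([391, 142], 0.9)] []
stand [([378, 156], 0.89), ([371, 151], 0.55), ([399, 145], 0.4)] [([380, 163], 0.8)]
rail_mid [([398, 142], 0.8)] [([379, 165], 0.92)]
arched_board [([214, 170], 0.62)] [([212, 167], 0.84)]
board_rack [([220, 154], 0.93), ([139, 258], 0.93), ([284, 156], 0.78), ([391, 137], 0.41)] [([138, 259], 0.9), ([218, 158], 0.85), ([283, 157], 0.85)]
```

View pics/scene0.png

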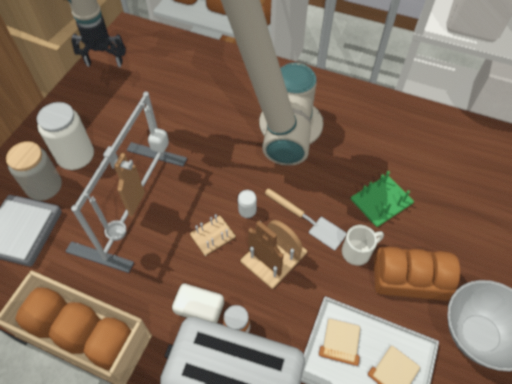

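View pics/top0.png

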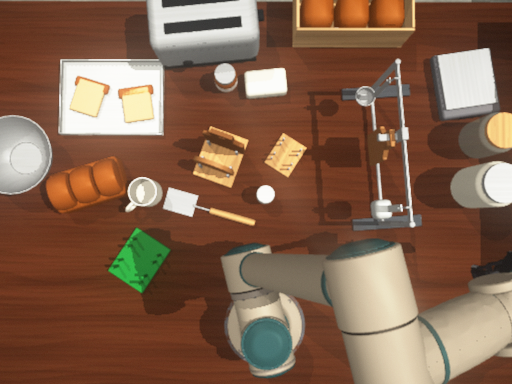

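```bash
cat > h.py <<'E'
import numpy as np, cv2
from rig import *
from scipy.spatial.transform import Rotation as R
def rot(q): return R.from_quat([q[1],q[2],q[3],q[0]]).as_matrix()
def ray(p,px):
    d=np.linalg.inv(p["K"])@[px[0],px[1],1]; return np.array(p["position"]),rot(p["orientation"])@d
def at_z(p,px,z):
    o,d=ray(p,px); return o+d*(z-o[2])/d[2]
def proj(p,X):
    c=(np.atleast_2d(X)-p["position"])@rot(p["orientation"]); u=c@p["K"].T; return u[:,:2]/u[:,2:]
def tri(a,pa,b,pb):
    A=[];B=[]
    for p,x in((a,pa),(b,pb)):
        o,d=ray(p,x); d=d/np.linalg.norm(d); M=np.eye(3)-np.outer(d,d); A.append(M);B.append(M@o)
    A=np.vstack(A);B=np.hstack(B); x,r,_,_=np.linalg.lstsq(A,B,rcond=None); return x,float(np.sqrt(r[0])) if len(r) else 0
E
python3 - <<'E'
from h import *
S,T=get_image("scene"),get_image("top")
for q in ["paddle_board","paddle_eye","slim_board","slim_eye","stand","rail_mid","arched_board","board_rack"]:
    for a in place_of(q,S)[:3]:
        for b in place_of(q,T)[:3]:
            x,r=tri(S,a["point"],T,b["point"])
            if r<.03: print(q,np.round(x,3),round(r,4),np.round(a["point"],1),np.round(b["point"],1))
a=cv2.resize(S["frame"][205:295,225:325],(400,360),interpolation=cv2.INTER_CUBIC)
b=cv2.resize(T["frame"][110:200,180:280],(400,360),interpolation=cv2.INTER_CUBIC)
c=cv2.resize(S["frame"][140:224,70:182],(320,240),interpolation=cv2.INTER_CUBIC)
d=cv2.resize(T["frame"][105:177,350:430],(267,240),interpolation=cv2.INTER_CUBIC)
o=np.zeros((600,800,3),np.uint8); o[:360,:400]=a;o[:360,400:]=b;o[360:,:320]=c;o[360:,400:667]=d
cv2.imwrite("pics/crop1.png",o[:,:,::-1])
E
```

```text
paddle_board [0.523 0.115 0.027] 0.0037 [263.7 261.8] [223.6 144. ]
paddle_eye [0.518 0.118 0.205] 0.0014 [267.1 230.2] [219.1 134.8]
slim_board [ 0.503 -0.311  0.018] 0.0055 [136.4 206.4] [372.9 151.1]
slim_eye [ 0.506 -0.301  0.251] 0.0015 [119.4 162.2] [391.8 136.8]
stand [ 0.486 -0.333 -0.002] 0.0021 [133.4 203. ] [378. 158.]
rail_mid [ 0.492 -0.314  0.26 ] 0.0017 [117.  154.4] [398.7 142. ]
arched_board [0.463 0.145 0.009] 0.0014 [281.8 250.4] [214.2 165.1]
board_rack [0.492 0.13  0.009] 0.0068 [271.7 256.9] [218.3 155.8]
board_rack [ 0.183  0.368 -0.009] 0.0099 [385.3 202.1] [140.4 260. ]
board_rack [ 0.494 -0.059  0.007] 0.0024 [212.2 234.7] [283.8 155.1]
```

View pics/crop1.png

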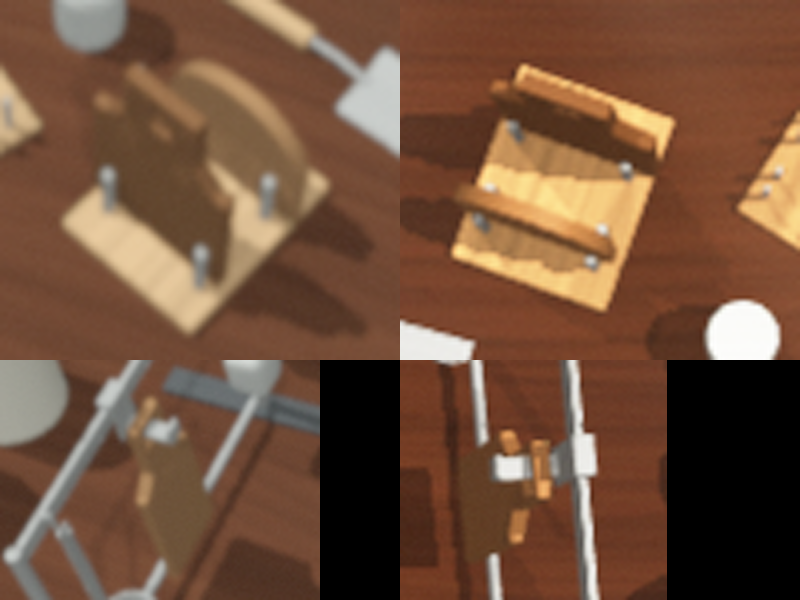

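The wanted rack is the large wooden one holding the boards: scene (270,257), top (218,156). The others are a smaller wooden rack at scene (210,233), top (284,156), and a green one at scene (385,204), top (140,260). The crop confirms it: the paddle board stands at the far place (top ~222,133), and the arched one at ~(213,165). The hook lip shows at top ~(383,137). Next I'll fit the handle top, rail and lip.

Run:
```python
from h import *
T=get_image("top"); f=T["frame"]; hsv=cv2.cvtColor(f,cv2.COLOR_RGB2HSV)
def up(c0,c1,r0,r1,k): return cv2.resize(f[r0:r1,c0:c1],None,fx=k,fy=k,interpolation=cv2.INTER_CUBIC)
# predicted outlines of handle top for pose guess, refine by contrast: print colour rows
a=up(200,250,115,160,8); b=up(365,415,115,160,8)
o=np.hstack([a,b])
for i in range(0,50,5):
    for x in (i*8,400+i*8): cv2.line(o,(x,0),(x,6 if i%10 else 14),(255,255,255),1)
    if i<45: 
        for x in(0,400): cv2.line(o,(x,i*8),(x+(6 if i%10 else 14),i*8),(255,255,255),1)
cv2.imwrite("pics/crop2.png",o[:,:,::-1])
# rail line
pts=[]
for r in list(range(75,122))+list(range(152,205)):
    row=f[r,388:418].astype(float).min(1); w=np.clip(row-110,0,None)
    if w.sum()>0: pts.append((388+(w*np.arange(30)).sum()/w.sum(),r))
pts=np.array(pts); p=np.polyfit(pts[:,1],pts[:,0],1); res=pts[:,0]-np.polyval(p,pts[:,1]); k=abs(res)<1
p=np.polyfit(pts[k,1],pts[k,0],1); print(k.sum(),len(k),p)
A,B=[at_z(T,(np.polyval(p,r),r),.284) for r in(75,205)]; print(A,B,"rail dir deg",np.degrees(np.arctan2(*(A-B)[[1,0]])))
```

```text
60 100 [8.55641584e-02 3.92356048e+02]
[ 0.64794871 -0.30952763  0.284     ] [ 0.34164513 -0.33244885  0.284     ] rail dir deg 4.279564914955792
```

View pics/crop2.png

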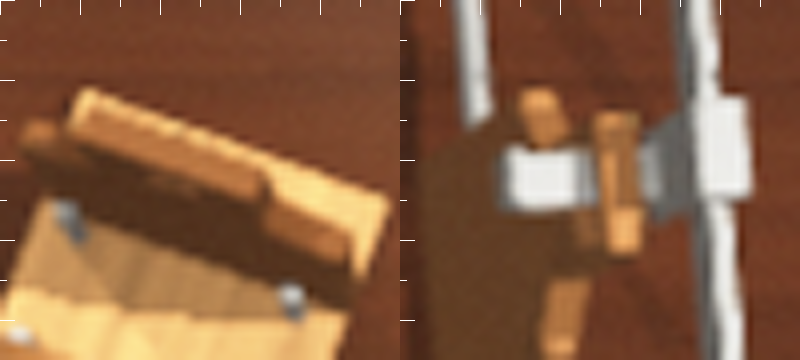

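Run:
```python
from h import *
T=get_image("top"); s=get_state()
c=at_z(T,(220.9,134.2),.212); a=at_z(T,(200+74/8,115+119/8),.212); b=at_z(T,(200+264/8,115+188/8),.212)
print("handle top",c,a,b,"width dir deg",np.degrees(np.arctan2(*(a-b)[[1,0]])),np.linalg.norm(a-b))
for n,px,z in(("lip front",(378.3,137.3),.262),("strip",(387,137.5),.25),("slim top",(392.2,137.8),.26),("slimN",(391.8,129),.26),("slimS",(393,146.5),.26),("plate",(402,133),.25)): print(n,at_z(T,px,z))
M=rot(s["ee_rot"]); print("tool axes",M.round(3).tolist(), s["position"])
```

```text
handle top [0.51821914 0.1135148  0.212     ] [0.52897783 0.14271606 0.212     ] [0.50753878 0.08321936 0.212     ] width dir deg 70.18386869719299 0.06324152338336556
lip front [ 0.50364628 -0.2660148   0.262     ]
strip [ 0.50528317 -0.29017426  0.25      ]
slim top [ 0.50292359 -0.29977113  0.26      ]
slimN [ 0.52413764 -0.29900376  0.26      ]
slimS [ 0.48199084 -0.30149486  0.26      ]
plate [ 0.51638022 -0.3264619   0.25      ]
tool axes [[0.934, 0.358, 0.0], [0.358, -0.934, -0.0], [0.0, 0.0, -1.0]] [ 0.20569624 -0.53698299  0.24834676]
```

Emit:
apply_moves(deltas=[85,0,0,-40,-7,85,0,0,-80,-14,85,0,0,-120,-21,85,0,0,-150,-28,85,26,-25,-150,-35,85,52,-50,-150,-42,85,79,-74,-150,-49,85,105,-99,-150,-56,85,131,-124,-150,-63,85,157,-149,-150,-70,85,184,-174,-150,-77,85,210,-198,-150,-84], squeeze=40)

```text
clock: 3.8
position: [0.3312, -0.2751, 0.3985]
ee_rot: [0.0, 0.607, 0.795, 0.0]
contact_force: [-0.1, -0.5, 0.4]
width: 0.0848
gripper_force: 0.0
```

```bash
cat >> h.py <<'E'
def heading(s):
    M=rot(s["ee_rot"]); return np.degrees(np.arctan2(M[1,1],M[0,1]))
def delta(x,y,z,head):
    s=get_state(); M=rot(s["ee_rot"]); d=M.T@(np.array([x,y,z])-s["position"])*1e3
    print("t",round(s["clock"],2),"pos",np.round(s["position"],4),"head",round(heading(s),2),"F",np.round(s["contact_force"],1),"w",round(s["width"],4),"gf",round(s["gripper_force"],1))
    print("delta xyz",d.round(1),"turn",round(-((head-heading(s)+180)%360-180),2))
E
python3 -c "
from h import *
delta(.5182,.1135,.400,70.2)"
```

```text
t 3.8 pos [ 0.3312 -0.2751  0.3985] head 15.28 F [-0.1 -0.5  0.4] w 0.0848 gf 0.0
delta xyz [325.6 282.8  -1.5] turn -54.92
```

Emit:
apply_moves(deltas=[85,27,23,0,-6,85,54,47,0,-12,85,81,70,0,-18,85,108,94,0,-24,85,136,118,0,-30,85,163,141,0,-36,85,190,165,0,-42,85,217,188,0,-48,85,244,212,0,-54,85,271,236,0,-55,85,298,259,0,-55,85,325.6,282.8,0,-55])

```text
clock: 4.8
position: [0.5205, 0.1124, 0.3984]
ee_rot: [0.0, 0.174, 0.985, -0.0]
contact_force: [-0.0, -1.2, -0.1]
width: 0.0849
gripper_force: 0.0
```

Run:
```python
from h import *
delta(.5182,.1135,.197,70.2)
S,T=get_image("scene"),get_image("top")
for q in ("paddle_board","paddle_eye"):
    a,b=place_of(q,S),place_of(q,T)
    print(q,[(np.round(d["point"],1),d["score"]) for d in a[:2]+b[:2]])
```

```text
t 4.8 pos [0.5205 0.1124 0.3984] head 69.98 F [-0.  -1.2 -0.1] w 0.0849 gf 0.0
delta xyz [  2.6   0.3 201.4] turn -0.22
paddle_board [(array([264.6, 264.3]), 0.56), (array([223.3, 143.7]), 0.61), (array([220.6, 135.4]), 0.54)]
paddle_eye [(array([266.6, 229.6]), 0.83), (array([221.6, 133.6]), 0.92), (array([377.1, 155.5]), 0.35)]
```

Emit:
apply_moves(deltas=[85,0,0,35,0,85,0,0,70,0,85,0,0,105,0,85,0,0,130,0,85,0,0,150,0,85,0,0,165,0,85,0,0,180,0,85,0,0,190,0,85,0,0,200,0,85,0,0,204,0,85,0,0,204,0,85,0,0,204,0])

```text
clock: 6.1
position: [0.5205, 0.1104, 0.1948]
ee_rot: [0.0, 0.174, 0.985, 0.0]
contact_force: [0.2, 0.4, -0.5]
width: 0.0849
gripper_force: 0.0
```

Run:
```python
from h import *
delta(.5182,.1135,.194,70.2)
S,T=get_image("scene"),get_image("top")
a=cv2.resize(S["frame"][180:290,210:330],(436,400),interpolation=cv2.INTER_CUBIC)
b=cv2.resize(T["frame"][95:185,170:260],(360,400),interpolation=cv2.INTER_CUBIC)
cv2.imwrite("pics/grasp.png",np.hstack([a,b])[:,:,::-1])
```

```text
t 6.1 pos [0.5205 0.1104 0.1948] head 69.94 F [ 0.2  0.4 -0.5] w 0.0849 gf 0.0
delta xyz [3.2 2.2 0.8] turn -0.26
```

View pics/grasp.png

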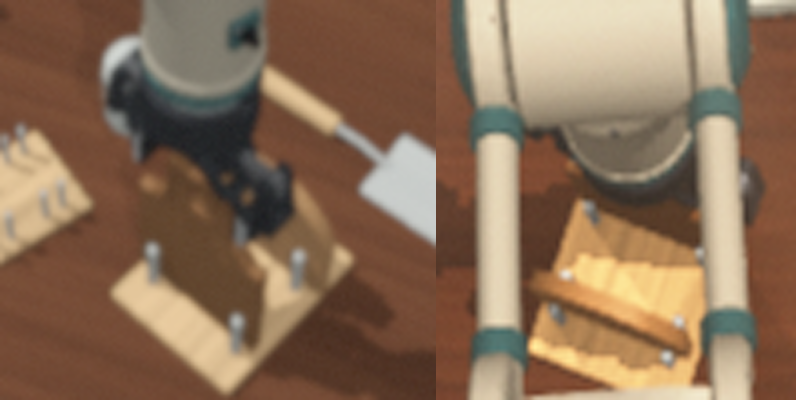

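The scene view shows both fingers straddling the paddle handle, clear of the pins. I'll take out the small offset, then close.

Emit:
apply_moves(deltas=[85,3,2,0,-0.3,85,3,2,0,-0.3,75,3,2,0,-0.3,68,3,2,0,-0.3,62,3,2,0,-0.3,55,3,2,0,-0.3,50,3,2,0,-0.3,50,3,2,0,-0.3,50,3,2,0,-0.3], squeeze=40)

```text
clock: 6.95
position: [0.5183, 0.1137, 0.1946]
ee_rot: [0.0, 0.171, 0.985, 0.0]
contact_force: [0.4, 0.9, 2.6]
width: 0.0596
gripper_force: 43.2
```

```bash
python3 -c "
from h import *
delta(.5182,.1135,.194,70.2)"
```

```text
t 6.95 pos [0.5183 0.1137 0.1946] head 70.25 F [0.4 0.9 2.6] w 0.0596 gf 43.2
delta xyz [ 0.  -0.2  0.6] turn 0.05
```

Emit:
apply_moves(deltas=[50,0,0,-5,0,50,0,0,-15,0,50,0,0,-30,0,50,0,0,-45,0,50,0,0,-60,0,50,0,0,-80,0,50,0,0,-100,0,50,0,0,-120,0,50,0,0,-140,0,50,0,0,-150,0,50,0,0,-150,0])

```text
clock: 7.87
position: [0.519, 0.1135, 0.3471]
ee_rot: [0.003, 0.171, 0.985, 0.001]
contact_force: [-0.7, -0.6, -2.1]
width: 0.0595
gripper_force: 43.6
```

Run:
```python
from h import *
# stage: 60 mm in front of lip, heading 4.3
delta(.508,-.185,.344,4.3)
S=get_image("scene")
for q in("paddle_board","paddle_eye","arched_board"): print(q,[(np.round(d["point"],1),d["score"]) for d in place_of(q,S)[:2]])
```

```text
t 7.87 pos [0.519  0.1135 0.3471] head 70.26 F [-0.7 -0.6 -2.1] w 0.0595 gf 43.6
delta xyz [ -90.5 -284.7    3. ] turn 65.96
paddle_board [(array([264.8, 235.9]), 0.89)]
paddle_eye [(array([265.5, 198.1]), 0.6)]
arched_board [(array([283.6, 248.2]), 0.73)]
```

Emit:
apply_moves(deltas=[50,-6,-18,0,5.5,50,-14,-44,0,11,50,-23,-72,0,16.5,50,-32,-100,0,22,50,-41,-128,0,27.5,50,-50,-156,0,33,50,-58,-184,0,38.5,50,-67,-212,0,44,50,-76,-240,0,49.5,50,-84,-265,0,55,50,-88,-278,0,60.5,50,-90.5,-284.7,0,66])

```text
clock: 9.07
position: [0.5062, -0.1873, 0.3424]
ee_rot: [-0.001, 0.683, 0.73, -0.001]
contact_force: [-0.7, 1.2, -0.9]
width: 0.0597
gripper_force: 43.9
```

Run:
```python
from h import *
delta(.508,-.185,.276,4.3)
S,T=get_image("scene"),get_image("top")
a=cv2.resize(S["frame"][100:260,80:240],(400,400),interpolation=cv2.INTER_CUBIC)
b=cv2.resize(T["frame"][95:195,320:420],(400,400),interpolation=cv2.INTER_CUBIC)
cv2.imwrite("pics/pre.png",np.hstack([a,b])[:,:,::-1])
for q in("paddle_board","paddle_eye","slim_eye","rail_mid"): print(q,[(np.round(d["point"],1),d["score"]) for d in place_of(q,S)[:2]+place_of(q,T)[:2]])
```

```text
t 9.07 pos [ 0.5062 -0.1873  0.3424] head 3.83 F [-0.7  1.2 -0.9] w 0.0597 gf 43.9
delta xyz [ 2.1  2.2 66.4] turn -0.47
paddle_board [(array([164.3, 193.9]), 0.92), (array([336.7, 140.6]), 0.64)]
paddle_eye [(array([149. , 152.6]), 0.8), (array([121.2, 161.3]), 0.5), (array([352.3, 129.6]), 0.87), (array([391.2, 138.2]), 0.33)]
slim_eye [(array([119.4, 160.3]), 0.63), (array([390.6, 138.7]), 0.77)]
rail_mid [(array([119.1, 153.4]), 0.81)]
```

View pics/pre.png

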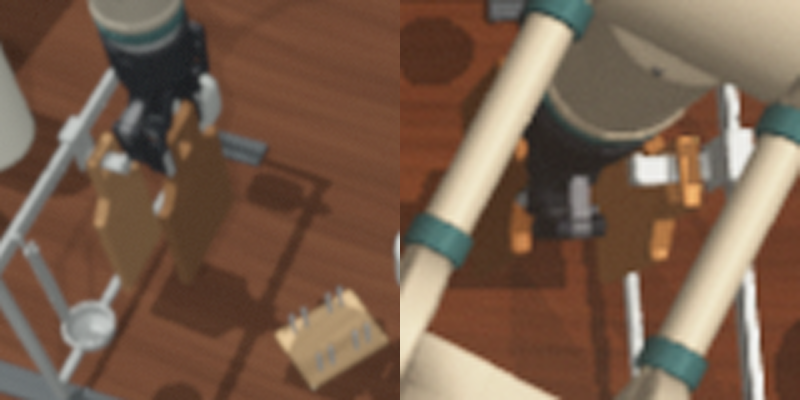

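Run:
```python
from h import *
P=[];Hd=[];F=[]
for i in range(4):
    T=get_image("top"); s=get_state(); P.append(s["position"]);Hd.append(heading(s)); F.append(T["frame"].astype(float))
P=np.mean(P,0); h=np.radians(np.mean(Hd)); print(P,np.degrees(h),T["shot"])
f=np.mean(F,0)
z0=P[2]+.002-.184+.0002   # board origin z (grasp est.)
wy=np.array([np.cos(h),np.sin(h),0]); wx=np.array([-np.sin(h),np.cos(h),0])
for y in(.058,.03,-.03,-.058):
    print("shoulder y",y,[proj(T,P*[1,1,0]+wy*y+wx*x+[0,0,z0+.13])[0].round(2) for x in(-.006,.006)])
g=f[:,:,0]
print("shoulder R ch cols 347-353 rows 146-163"); print(g[146:163,347:354].astype(int))
print("hook min ch, rows 129-146, cols 374-392"); print(f.min(2)[129:146,374:392].astype(int))
```

```text
[ 0.50705135 -0.18461262  0.34442033] 4.314092150006696 17
shoulder y 0.058 [array([347.31, 108.68]), array([342.18, 109.04])]
shoulder y 0.03 [array([348.27, 120.56]), array([343.13, 120.92])]
shoulder y -0.03 [array([350.34, 146.11]), array([345.19, 146.47])]
shoulder y -0.058 [array([351.31, 158.07]), array([346.15, 158.44])]
shoulder R ch cols 347-353 rows 146-163
[[110 128 110  73  44  44  44]
 [120 138 123  80  44  43  43]
 [125 140 134 108  89  75  52]
 [128 139 139 130 114  84  49]
 [132 139 138 137 112  66  44]
 [133 140 139 137 108  57  47]
 [142 152 159 154 115  58  46]
 [154 178 187 184 139  61  46]
 [160 190 198 196 149  69  59]
 [156 189 196 196 149  77  76]
 [151 180 184 184 145  78  79]
 [114 132 130 130 110  80  80]
 [ 82  83  82  80  78  79  80]
 [ 81  80  80  81  81  80  81]
 [ 81  81  80  81  80  79  79]
 [ 77  77  79  81  82  82  83]
 [ 75  75  76  81  85  84  85]]
hook min ch, rows 129-146, cols 374-392
[[111 110 114 113 104  87  74  68  69  71  69  56  44  44  43  54  73  81]
 [ 67  63  67  69  65  55  55  67  71  72  72  64  48  43  45  60  77  82]
 [ 63  59  
[... 414 characters left out ...]
207 157 137  88  76  87]
 [ 44  44  55  80 135 206 232 232 232 233 232 232 208 156 143  96  74  85]
 [ 43  43  55  81 136 207 233 232 232 233 233 233 208 157 152 109  71  82]
 [ 43  44  55  80 123 188 228 233 234 233 233 234 210 158 160 119  68  80]
 [ 44  43  51  78 102 142 184 198 199 196 188 180 157 119 115  88  64  76]
 [ 43  43  46  58  68  77  96 104 105  99  84  71  71  66  62  54  62  83]
 [ 42  44  43  44  44  44  43  43  42  43  44  43  47  56  59  53  59  87]
 [ 43  44  44  43  43  43  43  41  43  43  43  43  45  54  58  53  56  88]
 [ 43  42  44  43  43  42  43  42  43  42  42  41  44  52  58  56  57  85]
 [ 43  44  42  44  44  43  43  44  43  43  42  41  41  50  53  50  52  81]]
```

```bash
cat >> h.py <<'E'
a=np.radians(4.28); UR=np.array([np.cos(a),np.sin(a),0]); UN=np.array([np.sin(a),-np.cos(a),0]) # rail dir, stand +x (into hook)
E
python3 - <<'E'
from h import *
T=get_image("top"); s=get_state(); p=np.array(s["position"])
for b in(0,1.2):
  for n,px,z in(("lip",(379.5,136.63),.263),("strip",(383,137.06),.25),("lipfront",(378.3,136.7),.258)):
    X=at_z(T,(px[0],px[1]+b),z); print(b,n,X.round(4),"u",(X@UR).round(4),"n",(X@UN).round(4))
print("tcp u",p@UR,"n",p@UN)
X=at_z(T,(379.5,137.83),.263); u=X@UR; n=X@UN-.030
t=UR*u+UN*n; delta(t[0],t[1],.2646,4.28)
E
```

```text
0 lip [ 0.5051 -0.2686  0.263 ] u 0.4836 n 0.3056
0 strip [ 0.5063 -0.2805  0.25  ] u 0.484 n 0.3175
0 lipfront [ 0.5058 -0.2671  0.258 ] u 0.4844 n 0.3041
1.2 lip [ 0.5022 -0.2686  0.263 ] u 0.4808 n 0.3053
1.2 strip [ 0.5034 -0.2805  0.25  ] u 0.4811 n 0.3173
1.2 lipfront [ 0.5029 -0.2671  0.258 ] u 0.4815 n 0.3038
tcp u 0.4918415012622898 n 0.22217961341782616
t 9.82 pos [ 0.5071 -0.1849  0.3444] head 4.29 F [-0.2  0.2 -1.7] w 0.0592 gf 43.9
delta xyz [-53.1 -11.1  79.8] turn 0.01
```

Emit:
apply_moves(deltas=[50,0,-5,20,0,50,0,-11,45,0,50,0,-11,65,0,50,0,-11,79.8,0,50,-10,-11,79.8,0,50,-25,-11,79.8,0,50,-40,-11,79.8,0,50,-50,-11,79.8,0,50,-53,-11,79.8,0,50,-53,-11,79.8,0,50,-53,-11,79.8,0])

```text
clock: 10.73
position: [0.5, -0.2391, 0.2649]
ee_rot: [0.0, 0.681, 0.733, 0.0]
contact_force: [0.0, 0.1, -1.3]
width: 0.0591
gripper_force: 44.1
```

Run:
```python
from h import *
P=[];Hd=[];F=[];G=[]
for i in range(4):
    T=get_image("top"); s=get_state(); P.append(s["position"]);Hd.append(heading(s)); F.append(T["frame"].astype(float))
for i in range(2): S=get_image("scene"); G.append(S["frame"].astype(float))
P=np.mean(P,0); h=np.radians(np.mean(Hd)); print(P,np.degrees(h),"u",P@UR,"n",P@UN)
f=np.mean(F,0); g=np.mean(G,0)
z0=P[2]-.1826
wy=np.array([np.cos(h),np.sin(h),0]); wx=np.array([-np.sin(h),np.cos(h),0])
B=lambda x,y,z:P*[1,1,0]+wy*y+wx*x+[0,0,z0+z]
print("sh",proj(T,B(0,-.058,.13)),proj(T,B(0,.058,.13)))
for q in("paddle_eye","paddle_board"): print(q,[(np.round(d["point"],1),d["score"]) for d in place_of(q,S)[:1]])
print("scene pred eye",proj(S,B(0,0,.186)),"org",proj(S,B(0,0,0)),"top corners",proj(S,B(0,-.03,.2)),proj(S,B(.006,.058,.0)))
a=cv2.resize(f[110:170,340:420].astype(np.uint8),(400,300),interpolation=cv2.INTER_CUBIC)
b=cv2.resize(g[130:220,90:170].astype(np.uint8),(400,450),interpolation=cv2.INTER_CUBIC)
o=np.zeros((450,800,3),np.uint8);o[:300,:400]=a;o[:,400:]=b
cv2.imwrite("pics/near.png",o[:,:,::-1]); np.save("f.npy",f)
```

```text
[ 0.49990617 -0.23835036  0.26470992] 4.266725186172568 u 0.4807238103089823 n 0.27499397357697825
sh [[363.80801725 165.19924382]] [[360.06550917 119.07837086]]
paddle_eye [(array([139.5, 160.9]), 0.94)]
paddle_board [(array([152.7, 205.4]), 0.73)]
scene pred eye [[139.93503058 163.86076884]] org [[153.00603792 202.30490958]] top corners [[144.06528641 151.50068291]] [[146.05407527 219.74815402]]
```

View pics/near.png

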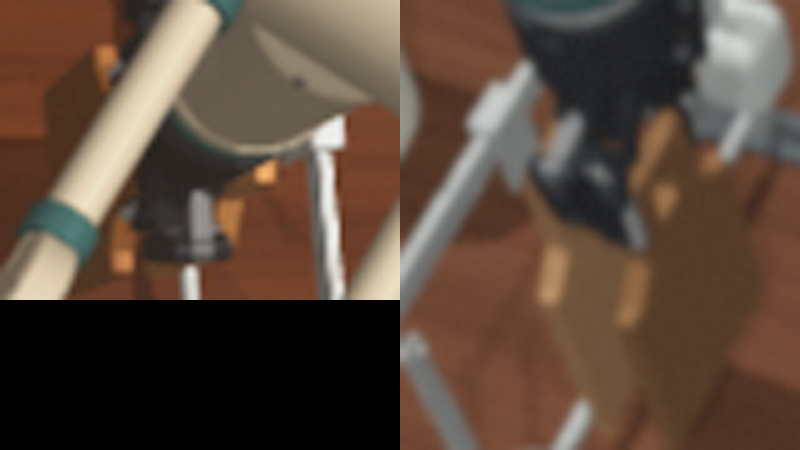

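Run:
```python
import numpy as np
f=np.load("f.npy")[:,:,0]
print(f[112:126,357:366].astype(int)); print(f[158:171,358:369].astype(int))
```

```text
[[117 117 117 115 115 101  77  60  43]
 [118 117 116 118 118 102  79  66  47]
 [117 117 117 118 117 102  80  75  63]
 [115 116 117 117 116 100  81  80  77]
 [115 115 115 116 116 100  81  81  79]
 [115 115 115 114 116 101  81  75  67]
 [114 110 109 116 120 106  83  70  48]
 [110 107 134 161 168 151 101  63  46]
 [ 95 101 149 182 190 175 116  51  44]
 [ 79  94 146 180 187 179 122  52  47]
 [ 75  91 138 172 177 164 122  73  64]
 [ 75  87 126 151 147 129 105  80  90]
 [ 75  80 110 136 129 103  78  80 118]
 [ 75  76  97 127 120  79  61  98 143]]
[[ 66  70  77  85 117 141 138 138 123  93  62]
 [ 66  74  79  90 120 140 142 141 122  85  61]
 [ 70  77  79  91 131 166 176 177 140  79  63]
 [ 75  79  79  86 135 179 195 199 156  80  68]
 [ 78  79  80  83 131 179 194 199 158  82  80]
 [ 80  79  79  82 124 170 185 188 148  79  84]
 [ 80  80  78  79  99 125 134 134 109  77  82]
 [ 79  79  78  79  83  91  96  98  86  75  76]
 [ 79  79  77  87 100 103 106 106  93  75  74]
 [ 83  93  98 103 109 108 109 109  95  76  76]
 [ 99 105 108 108 107 107 108 108  94  75  76]
 [107 107 107 106 108 107 106 107  95  75  75]
 [109 108 108 108 108 108 109 108  95  74  75]]
```

Emit:
apply_moves(deltas=[50,0,1.3,0,0,50,-5,1.3,0,0,50,-10,1.3,0,0,50,-14,1.3,0,0,50,-17,1.3,0,0,50,-19,1.3,0,0,50,-21,1.3,0,0,50,-23,1.3,0,0,50,-25,1.3,0,0,50,-27,1.3,0,0,50,-27,1.3,0,0])

```text
clock: 12.05
position: [0.5033, -0.266, 0.2645]
ee_rot: [0.0, 0.68, 0.733, -0.0]
contact_force: [-0.1, -0.1, -1.3]
width: 0.0593
gripper_force: 44.1
```

```bash
cat > st.py <<'E'
from h import *
P=[];Fc=[];M=[]
for i in range(3):
    I=get_image("scene"); s=get_state(); P.append(s["position"]);Fc.append(s["contact_force"]); M.append(s["moment"])
p=np.mean(P,0); F=np.mean(Fc,0)
print("t",s["clock"],"u",round(p@UR,4),"n",round(p@UN,4),"z",round(p[2],4),"eye z",round(p[2]+.0034,4),"Fu,Fn,Fz",np.round([F@UR,F@UN,F[2]],2),"M",np.mean(M,0).round(3),"head",round(heading(s),2),"w",round(s["width"],4))
E
python3 st.py
```

```text
t 12.2 u 0.482 n 0.3024 z 0.2645 eye z 0.2679 Fu,Fn,Fz [-0.34  0.08 -1.81] M [-0.004 -0.029 -0.007] head 4.26 w 0.0593
```

Emit:
apply_moves(deltas=[50,-2,0,0,0,50,-4,0,0,0,50,-6,0,0,0,50,-8,0,0,0,50,-10,0,0,0,50,-12,0,0,0,50,-14,0,0,0,50,-16,0,0,0,50,-16,0,0,0])

```text
clock: 12.95
position: [0.5045, -0.282, 0.2645]
ee_rot: [0.0, 0.68, 0.733, -0.0]
contact_force: [0.3, -1.2, -1.3]
width: 0.0592
gripper_force: 44.1
```

```bash
python3 st.py
```

```text
t 13.1 u 0.482 n 0.3184 z 0.2645 eye z 0.2679 Fu,Fn,Fz [ 0.08 -0.11 -1.75] M [0.012 0.023 0.034] head 4.25 w 0.0597
```

Emit:
apply_moves(deltas=[50,0,0,2,0,50,0,0,4,0,50,0,0,6,0,50,0,0,8,0,50,0,0,10,0,50,0,0,12,0,50,0,0,13,0,50,0,0,14,0,50,0,0,15,0,50,0,0,16,0,50,0,0,16,0])

```text
clock: 14.02
position: [0.5044, -0.2814, 0.2483]
ee_rot: [-0.0, 0.68, 0.733, -0.0]
contact_force: [-0.2, -0.6, -2.1]
width: 0.0592
gripper_force: 44.1
```

```bash
python3 st.py
```

```text
t 14.1667 u 0.4821 n 0.3184 z 0.2485 eye z 0.2519 Fu,Fn,Fz [-0.37 -0.14 -1.5 ] M [-0.011  0.001 -0.013] head 4.26 w 0.0592
```

Emit:
apply_moves(deltas=[50,0,0,0.5,0,50,0,0,1.0,0,50,0,0,1.4,0,50,0,0,1.7,0,50,0,0,1.7,0])

```text
clock: 14.58
position: [0.5044, -0.2815, 0.2467]
ee_rot: [-0.0, 0.68, 0.733, -0.0]
contact_force: [0.5, -0.8, -1.8]
width: 0.0592
gripper_force: 44.1
```

```bash
python3 st.py
```

```text
t 14.7333 u 0.482 n 0.3184 z 0.2468 eye z 0.2502 Fu,Fn,Fz [ 0.41  0.01 -1.22] M [-0.009  0.02   0.001] head 4.26 w 0.0596
```

Emit:
apply_moves(deltas=[50,-1,0,0,0,50,-2,0,0,0,50,-3,0,0,0,50,-4,0,0,0,50,-5,0,0,0,50,-6,0,0,0,50,-7,0,0,0,50,-8,0,0,0,50,-9,0,0,0])

```text
clock: 15.48
position: [0.5051, -0.2904, 0.2468]
ee_rot: [-0.0, 0.68, 0.733, 0.0]
contact_force: [0.4, 0.8, -1.7]
width: 0.0593
gripper_force: 44.1
```

```bash
python3 st.py
```

```text
t 15.6333 u 0.4821 n 0.3276 z 0.2468 eye z 0.2502 Fu,Fn,Fz [ 0.49 -0.75 -1.28] M [ 0.101  0.013 -0.01 ] head 4.25 w 0.0592
```

Emit:
apply_moves(deltas=[50,-0.5,0,0,0,50,-1,0,0,0,50,-1.5,0,0,0,50,-2,0,0,0,50,-2.5,0,0,0,50,-3,0,0,0,50,-3,0,0,0])

```text
clock: 16.22
position: [0.5054, -0.2936, 0.2468]
ee_rot: [0.0, 0.68, 0.733, -0.0]
contact_force: [-0.1, 1.3, -1.8]
width: 0.0594
gripper_force: 44.1
```

```bash
python3 st.py
```

```text
t 16.3667 u 0.482 n 0.3305 z 0.2468 eye z 0.2502 Fu,Fn,Fz [ 0.14 -0.21 -1.86] M [ 0.109  0.024 -0.008] head 4.26 w 0.0593
```

Emit:
apply_moves(deltas=[50,-0.4,0,0,0,50,-0.8,0,0,0,50,-1.2,0,0,0,50,-1.2,0,0,0])

```text
clock: 16.7
position: [0.5054, -0.2947, 0.2468]
ee_rot: [0.0, 0.68, 0.733, -0.0]
contact_force: [-0.2, 0.6, -1.7]
width: 0.0595
gripper_force: 44.1
```

```bash
python3 st.py
```

```text
t 16.85 u 0.482 n 0.3316 z 0.2468 eye z 0.2502 Fu,Fn,Fz [ 0.2  -0.76 -1.83] M [ 0.08  -0.005 -0.007] head 4.26 w 0.0592
```

Emit:
apply_moves(deltas=[50,-0.4,0,0,0,50,-0.8,0,0,0,50,-0.8,0,0,0])

```text
clock: 17.1
position: [0.5055, -0.2949, 0.2468]
ee_rot: [-0.0, 0.68, 0.733, 0.0]
contact_force: [-0.3, 2.8, -1.4]
width: 0.0596
gripper_force: 44.2
```

```bash
python3 st.py
```

```text
t 17.25 u 0.482 n 0.3318 z 0.2468 eye z 0.2502 Fu,Fn,Fz [ 0.27 -2.85 -0.67] M [0.469 0.029 0.034] head 4.27 w 0.0594
```

Emit:
apply_moves(deltas=[50,-0.3,0,0,0,50,-0.6,0,0,0,50,-0.6,0,0,0])

```text
clock: 17.5
position: [0.5054, -0.2949, 0.2468]
ee_rot: [-0.001, 0.68, 0.733, 0.001]
contact_force: [-0.8, 5.8, -0.1]
width: 0.0595
gripper_force: 44.2
```

```bash
python3 st.py
```

```text
t 17.65 u 0.482 n 0.3318 z 0.2468 eye z 0.2502 Fu,Fn,Fz [ 0.17 -6.11 -0.16] M [0.788 0.074 0.039] head 4.27 w 0.0593
```

Emit:
apply_moves(deltas=[50,0.6,0,0,0,50,1.0,0,0,0,50,1.0,0,0.3,0,50,1.0,0,0.6,0,50,1.0,0,0.6,0])

```text
clock: 18.07
position: [0.5055, -0.2949, 0.2465]
ee_rot: [0.0, 0.68, 0.733, 0.0]
contact_force: [-0.6, 4.1, 1.5]
width: 0.0597
gripper_force: 44.5
```

```bash
python3 st.py
```

```text
t 18.2167 u 0.4821 n 0.3318 z 0.2464 eye z 0.2498 Fu,Fn,Fz [-0.38 -4.96  1.93] M [0.715 0.072 0.055] head 4.26 w 0.0591
```

Emit:
apply_moves(deltas=[50,0.3,0,-0.2,0,50,0.6,0,-0.3,0,50,0.6,0,-0.3,0])

```text
clock: 18.47
position: [0.5055, -0.2949, 0.2465]
ee_rot: [0.0, 0.68, 0.733, -0.0]
contact_force: [0.7, 2.7, -0.4]
width: 0.0589
gripper_force: 44.3
```

```bash
python3 st.py
```

```text
t 18.6167 u 0.4821 n 0.3318 z 0.2465 eye z 0.2499 Fu,Fn,Fz [ 0.17 -2.47 -0.26] M [0.398 0.014 0.026] head 4.26 w 0.0592
```

Emit:
apply_moves(deltas=[50,0.4,0,0,0,50,0.4,0,0,0,62,0.4,0,0,0,66,0.4,0,0,0,70,0.4,0,0,0,75,0.4,0,0,0,80,0.4,0,0,0,80,0.4,0,0,0,80,0.4,0,0,0])

```text
clock: 19.37
position: [0.5054, -0.2941, 0.2466]
ee_rot: [0.0, 0.68, 0.733, -0.0]
contact_force: [-0.2, -0.3, -0.1]
width: 0.0803
gripper_force: 0.0
```

```bash
python3 st.py
```

```text
t 19.5167 u 0.4821 n 0.331 z 0.2465 eye z 0.2499 Fu,Fn,Fz [ 0.22 -0.15 -0.32] M [ 0.011  0.008 -0.007] head 4.26 w 0.0801
```

Released with no contact. I'll rise straight up, then back away.

Emit:
apply_moves(deltas=[80,0,0,-5,0,80,0,0,-15,0,80,0,0,-30,0,80,0,0,-50,0,80,0,0,-75,0,80,0,0,-100,0,80,30,0,-130,0,80,65,0,-150,0,80,100,0,-150,0,80,135,0,-150,0,80,170,0,-150,0,80,200,0,-150,0])

```text
clock: 20.52
position: [0.49, -0.0925, 0.3981]
ee_rot: [0.001, 0.68, 0.733, 0.001]
contact_force: [-0.6, 0.8, -0.2]
width: 0.0798
gripper_force: 0.0
```

Emit:
apply_moves(deltas=[80,35,0,0,0,80,70,0,0,0,80,100,0,0,0,80,100,0,0,0])

```text
clock: 20.85
position: [0.4822, 0.01, 0.3982]
ee_rot: [-0.0, 0.678, 0.735, 0.002]
contact_force: [-0.4, -0.5, 0.2]
width: 0.0801
gripper_force: 0.0
```

```bash
python3 st.py
python3 - <<'E'
from h import *
S,T=get_image("scene"),get_image("top")
a=cv2.resize(T["frame"][115:160,365:415],(400,360),interpolation=cv2.INTER_CUBIC)
b=cv2.resize(S["frame"][130:220,80:170],(400,400),interpolation=cv2.INTER_CUBIC)
o=np.zeros((400,800,3),np.uint8);o[:360,:400]=a;o[:,400:]=b
cv2.imwrite("pics/end.png",o[:,:,::-1])
for q in("paddle_eye","slim_eye","arched_board"): print(q,[(np.round(d["point"],1),round(d["score"],2)) for d in place_of(q,S)[:1]+place_of(q,T)[:1]])
E
```

```text
t 21.0 u 0.4821 n 0.0299 z 0.3977 eye z 0.4011 Fu,Fn,Fz [ 0.15 -0.15  0.52] M [ 0.022 -0.002  0.023] head 4.31 w 0.0798
paddle_eye [(array([120.7, 161.3]), 0.91), (array([391.2, 136.6]), 0.66)]
slim_eye [(array([117.4, 159.8]), 0.48), (array([392.4, 137.2]), 0.49)]
arched_board [(array([282.9, 247.9]), 0.97), (array([212.1, 166. ]), 0.49)]
```

View pics/end.png

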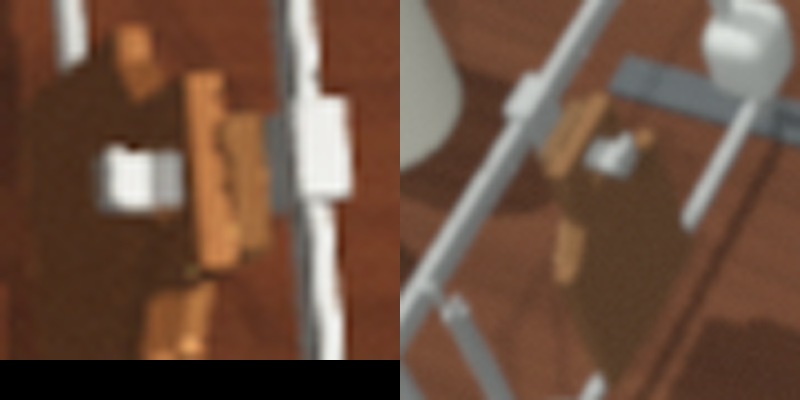

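The end view shows the paddle hanging on the hook at top ~(391,136), with the slim board right behind it against the plate and the lip clear in front. The arched board still stands in the rack.

```bash
python3 -c "
from rig import *
print(sign_off())"
```

```text
the job is handed in; nothing more can be done
None
```

The paddle board now hangs by its slot on the hook in front of the slim board, the pair is pushed back against the back plate (the push peaked at about 6 N), the arched board still stands in the rack, and the job was handed in at about 21 s.

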